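# Gauge a turned spindle with the go and no-go gaps

### The job

Check the thickness of the turned wooden spindle. Holding it upright with its lower end kept close above the gauge's steel foot, push it right through the gap of the green go gauge, from the robot's side out to the far side; then offer it the same way to the gap of the red no-go gauge and lean it lightly against the jaws for about a second, where it must be stopped and not be forced. Finally stand it upright in the shallow plywood tray and let go, leaving the tape measure, block plane and small offcut where they lie.

Things in the scene. Friction and masses are not known exactly. Their poses are not given: they have to be found in the camera images.
- spindle_mid (a point): centre (half-way up) of the loose turned spindle: a plain light-wood round rod, 34 mm in diameter and 150 mm tall with two thin dark rings near the top, 0.11 kg, standing upright on the worktop at the start (centre 75 mm above its lower end). Its z axis runs along the rod, up
- go_gauge_gap (a point): centre of the gap of the fixed green go gauge, 41.5 mm above the worktop. Dark steel foot 80 x 132 x 8 mm; two green jaws 24 mm deep along the point's x, from 8 to 75 mm above the worktop, with a gap 38 mm wide along y between them, open above and at both ends, corners rounded 5 mm. x points level through the gap away from the robot, z up. The gauges may swap sides
- nogo_gauge_gap (a point): centre of the gap of the red no-go gauge: the same as the green one in all but its red jaws and its gap, 28 mm wide. The spindle pushed along x is stopped by the rounded corners when its axis is still about 18 mm before this point
- pass_tray_in (a point): centre of the inner floor (6 mm above the worktop) of the fixed shallow plywood tray, 125 x 125 mm outside, 113 mm inside, rim 24 mm above the worktop; z up. Tray and spindle may swap sides
- tape: yellow and black tape measure, 38 x 85 x 64 mm, loose, to be left where it is; origin under its centre
- offcut: small wooden offcut, 55 x 85 x 22 mm, lying loose, to be left where it is; origin under its centre
- plane: block plane, 51 x 161 x 52 mm, loose, to be left where it is; origin under its centre

How it is judged:
By the outcome, as a careful person would: the job done as asked, in the order asked, and still so for the second after the job is handed in, with the robot touching nothing.
It also fails if it takes over 72 s, if anything falls off the work surface, if the arm or the gripper's body presses on something with over 40 N, if the wrist force passes 120 N, or if a joint passes its speed limit or range.

### The arm

A 6-joint arm with a two-finger parallel gripper is mounted at the origin on the work surface; the furniture and walls round the work are solid. World frame = base frame: x ahead of the robot, y to its left, z up, the work surface at z = 0. Lengths are in m, angles in rad, forces in N, time in s.
With the tool pointing down it reaches from about 0.325 to 1 m from the base axis. Payload 5.1 kg.
Tool frame: the origin (TCP) lies between the finger pads; the fingertips stand 14 mm ahead of it and the grasp point (between the pads) lies 5 mm behind it; z points along the fingers, y is the line along which they close (so a half turn about z gives the same grasp; the last joint's range is limited). The gripper opens to 85 mm and grips with 20 to 120 N. Pads are 22 mm wide; open, the fingers measure 114 mm over their backs; the gripper's body (76 mm by 85 mm) begins 54 mm behind the grasp point. The pads swing forward as they close: fully open they stand 13 mm farther back than shut.
Start: joints at [-1.225, 0.124, 1.65, -0, 1.367, -0.083], TCP at [0.27, -0.591, 0.245] pointing down, gripper open.
Joint ranges: [-2.61, 2.61], [-1.02, 2.33], [0.03, 2.71], [-1.35, 4.49], [0.32, 2.68], [-2.91, 2.91]. Speed limits (rad/s): [2.57, 2.57, 3.14, 3.14, 3.14, 3.14].

### API

Orientations are given as a 3x3 rotation matrix whose columns are the frame's x, y, z axes.
In Python, from station import readout, cams, manip, models gives the robot as it stands.
- The arm moves only by the shell command python3 -m creep 'ROWS' [FORCE]. ROWS is JSON, a list of rows, each an object with "offset": the shift along the tool's x, y, z in mm, a list of three; "angular": the turn, a rotation vector about the tool's x, y, z in degrees, a list of three; "claw": the finger opening in mm, from 0 to 85.4. A call has exactly 10 rows; each row shifts and turns the commanded pose from where the row before left it, along the tool's axes as they then stand; what a row does not reach is not made up. A row lasts 1/10 s, in which the tool goes at most 50 mm and 8.59 degrees, less where a joint would pass 70% of its speed; a pose out of reach is approached as far as the arm can. A call is refused whole if a number of a shift passes 50 or a number of a turn 8.59, either way. A call with a gripper value outside its range is refused whole. The fingers move at their own pace and stop on an object; FORCE is the grip in N (left out, the last holds). Time passes only in rows, so rows that do not move let the fingers close, or fill a call up. It gives the time, the measured TCP pose, the force, the opening and the grip force at its end, in the units of the state.
- readout.get_obs(): the state, without advancing time (a new reading comes with each control period).
- cams.camera(name): name is "side" or "top"; returns the picture (420x560x3 uint8, red, green, blue); there is no depth.
- cams.camera_model(name): a dict with "fx", "fy", "cx", "cy" (pixels), "T" (4x4, takes a point from camera to world coordinates). Camera axes: x right, y down, z forward; pixel columns grow to the right and rows downward; lengths in m; the calibration is good to about 2 mm. A picture is of the moment at which its call begins. camera_model takes no time and is no camera call.
- manip.job_done(): hands the job in; it is judged then, once.
Trained networks look in the newest picture that a camera, given by its name, has taken for a name from the list of things; names that differ only in an ending like _2 or _b are one class to them, and where a whole thing is asked for, a point or a joint stands for the part that bears it (a point fixed in the world has none). Each returns a list of dicts, best first, with "score" (0 to 1); they miss things now and then, are a little off and sometimes report something else, mostly with a low value. They report only what shows in the picture. A call takes as long as a camera call.
- models.recognise(camera, name): "location" ([x, y, z] in m, in the coordinates of the camera as it stood for that picture, good to about 4 mm: the middle of the surface that is visible of it).
- models.cut_out(camera, name): "pixels" (420x560 bool, what is visible of it).
The state is a dict: "clock": time; "q": joint angles; "joint_velocities": joint speeds; "joint_efforts": joint torques, N m; "position": TCP position; "orientation": TCP orientation; "ft_force": force on the tool from outside, world axes, zero at the start; "moment": the same for the moment, N m; "opening": finger opening in m; "finger_force": force on a finger pad.
Only numpy, scipy, OpenCV 4.12 (cv2) and the standard library are available. Lean on these libraries where they do the work, as an engineer would, in place of code of your own. Each camera call takes 0.05 s, during which the arm holds its last target. There are 200 camera calls.

## Working session

There is one attempt and no reset: what is moved stays moved. The work goes in short steps, Python scripts to look and compute and a shell command to move; the robot and the scene stay as the last step left them, time stands still between calls to the robot, and variables do not carry over. Pictures are saved under pics/ and viewed, at most 12 in all, crops included, and the job is handed in when it is done.

```bash
ls; mkdir -p pics
cat > h.py <<'E'
import numpy as np, cv2
from station import readout, cams, manip, models
np.set_printoptions(precision=4,suppress=True)
def ray(name,u,v):
    m=cams.camera_model(name);T=np.array(m["T"]);d=T[:3,:3]@np.array([(u-m["cx"])/m["fx"],(v-m["cy"])/m["fy"],1.]);return T[:3,3],d
def atz(name,u,v,z):
    o,d=ray(name,u,v);return o+d*(z-o[2])/d[2]
def world(name,p):
    T=np.array(cams.camera_model(name)["T"]);return T[:3,:3]@np.array(p)+T[:3,3]
def proj(name,p):
    m=cams.camera_model(name);T=np.array(m["T"]);c=T[:3,:3].T@(np.array(p)-T[:3,3]);return np.array([m["fx"]*c[0]/c[2]+m["cx"],m["fy"]*c[1]/c[2]+m["cy"]])
def shot(name,f):
    im=cams.camera(name);cv2.imwrite("pics/"+f,im[:,:,::-1]);return im
E
python3 - <<'E'
from h import *
o=readout.get_obs()
for k in o: print(k,np.array(o[k]))
for c in("top","side"):
    shot(c,c+"0.png"); m=cams.camera_model(c);print(c,m["fx"],np.array(m["T"]))
    for n in("spindle_mid","go_gauge_gap","nogo_gauge_gap","pass_tray_in","tape","offcut","plane"):
        r=models.recognise(c,n);print(n,[(round(x["score"],2),world(c,x["location"])) for x in r[:3]])
a=np.hstack([cv2.imread("pics/top0.png"),cv2.imread("pics/side0.png")])
E
```

```text
pics
clock 0.0
q [-1.2246  0.1245  1.6517  0.      1.3675 -0.0826]
joint_velocities [ 0.0002 -0.     -0.001  -0.0002 -0.0016 -0.0019]
joint_efforts [  0.0008 -42.3607 -36.5456   0.0001   0.007    0.    ]
position [ 0.27   -0.5906  0.244 ]
orientation [[ 0.9095  0.4158 -0.0007]
 [ 0.4158 -0.9095  0.002 ]
 [ 0.0002 -0.0021 -1.    ]]
ft_force [-0.7338 -0.2765 -0.8802]
moment [-0.0178 -0.0524 -0.0777]
finger_force 0.0
opening 0.08554520494954203
top 485.3778471189342 [[-0.0158 -0.9976  0.0667  0.4829]
 [-0.9999  0.0155 -0.0046  0.0185]
 [ 0.0035 -0.0668 -0.9978  1.4819]
 [ 0.      0.      0.      1.    ]]
spindle_mid [(0.75, array([ 0.4293, -0.3199,  0.1408]))]
go_gauge_gap [(0.9, array([0.5372, 0.0936, 0.0053]))]
nogo_gauge_gap [(0.56, array([ 0.5319, -0.0843,  0.0071]))]
pass_tray_in [(0.64, array([0.4198, 0.3387, 0.0062])), (0.62, array([ 0.5325, -0.0838,  0.0076]))]
tape [(0.71, array([0.7461, 0.0056, 0.0577]))]
offcut [(0.67, array([0.7281, 0.3006, 0.0199]))]
plane [(0.98, array([ 0.6965, -0.268 ,  0.028 ]))]
side 433.80034750751815 [[-0.9051 -0.2209  0.3634  0.183 ]
 [-0.4251  0.4986 -0.7554  0.8535]
 [-0.0144 -0.8382 -0.5452  0.7102]
 [ 0.      0.      0.      1.    ]]
spindle_mid [(0.67, array([ 0.4288, -0.3156,  0.0826]))]
go_gauge_gap []
nogo_gauge_gap [(0.58, array([ 0.529 , -0.0611,  0.025 ]))]
pass_tray_in [(0.86, array([0.4248, 0.3434, 0.0043]))]
tape [(0.89, array([0.7421, 0.0174, 0.0368]))]
offcut [(0.95, array([0.725 , 0.3055, 0.0156]))]
plane [(0.72, array([ 0.697 , -0.234 ,  0.0174])), (0.58, array([0.4239, 0.3398, 0.0037]))]
```

View pics/top0.png

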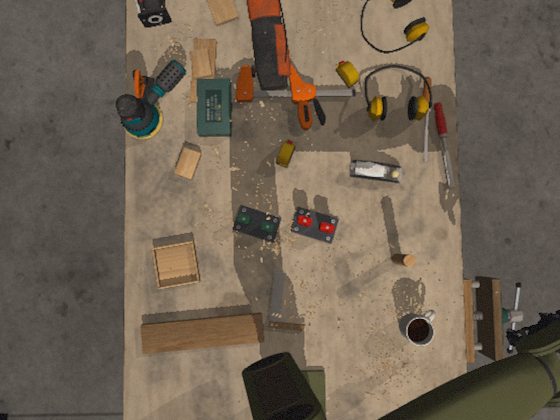

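View pics/side0.png

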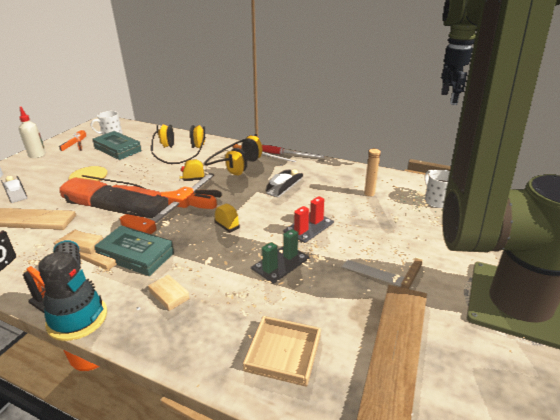

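The top view shows the green gauge at about (257,222), the red at (315,225), the spindle at (403,260) and the tray at (176,264). In the side view green is at (280,258), red at (312,220), and the spindle at (372,172). I'll zoom in on the gauges for their yaw.

Run:
```python
from h import *
im=cv2.imread("pics/top0.png")[195:255,225:345]
a=cv2.resize(im,None,fx=6,fy=6,interpolation=cv2.INTER_CUBIC)
s=cv2.imread("pics/side0.png")[190:285,245:340]
cv2.imwrite("pics/z0.png",a); cv2.imwrite("pics/zs.png",cv2.resize(s,None,fx=6,fy=6,interpolation=cv2.INTER_CUBIC))
```

```text
(no output)
```

View pics/z0.png

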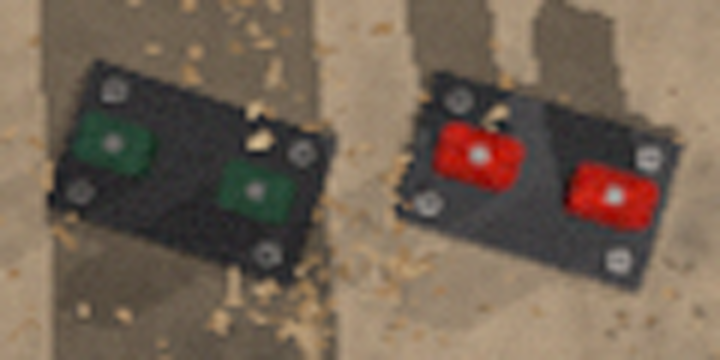

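View pics/zs.png

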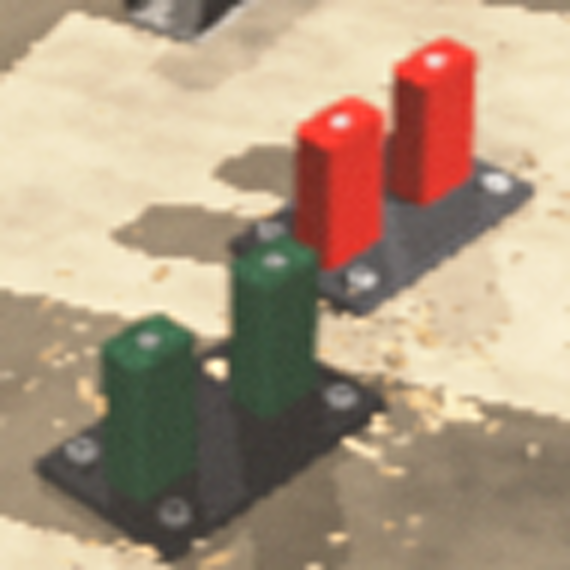

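The foot corners, jaws and jaw-top screws are clear. Both gauges have a yaw of about -17°, with their long side running left-up to right-down. Next I'll compute the poses from the foot corners and screws in both views.

```bash
cat > g.py <<'E'
from h import *
def T(p): return ((p[0]+.5)/6-.5+225,(p[1]+.5)/6-.5+195)
def S(p): return ((p[0]+.5)/6-.5+245,(p[1]+.5)/6-.5+190)
def yaw(a): return np.degrees(np.arctan2(-a[0],a[1]))
for n,c,s,ss in(("go",[(97,62),(335,138),(293,283),(50,207)],[(114,143),(256,190)],[(149,340),(275,261)]),
             ("nogo",[(432,70),(683,146),(636,291),(398,214)],[(480,155),(613,195)],[(341,121),(436,61)])):
    P=np.array([atz("top",*T(p),.008) for p in c]);d=P[0]-P[1]+P[3]-P[2]
    print(n,"foot",P.mean(0),yaw(d),[np.linalg.norm(P[i]-P[i-1]) for i in range(4)])
    for cam,f,q in(("top",T,s),("side",S,ss)):
        A=np.array([atz(cam,*f(p),.075) for p in q]);print(" ",cam,A.mean(0),yaw(A[0]-A[1]),np.linalg.norm(A[0]-A[1]))
E
python3 - <<'E'
from g import *
for c in("top","side"):
    cams.camera(c)
    for n in ("spindle_mid","pass_tray_in","go_gauge_gap","nogo_gauge_gap"):
        r=models.cut_out(c,n)
        if not r: print(c,n,None);continue
        m=r[0]["pixels"].astype(np.uint8);v,u=np.nonzero(m)
        print(c,n,r[0]["score"],m.sum(),u.min(),u.max(),v.min(),v.max(),u.mean(),v.mean())
        if n=="spindle_mid":
            for row in range(v.min(),v.max()+1,4): print(row,u[v==row].min(),u[v==row].max(),end='; ')
            print()
        if n=="pass_tray_in":
            (cx,cy),wh,an=cv2.minAreaRect(np.stack([u,v],1).astype(np.float32)); print(cx,cy,wh,an, atz(c,cx,cy,.024),atz(c,cx,cy,.006))
im=cv2.imread("pics/top0.png")
cv2.imwrite("pics/z1.png",np.hstack([cv2.resize(im[235:295,140:210],(490,420),interpolation=2),cv2.resize(cv2.imread("pics/side0.png")[140:210,350:395],(270,420),interpolation=2)]))
E
```

```text
go foot [0.5427 0.0948 0.008 ] -18.424654458115853 [np.float64(0.07716182773525135), np.float64(0.12679951434142542), np.float64(0.07631136804739486), np.float64(0.1287794574469305)]
  top [0.5429 0.0956 0.075 ] -19.200850047543828 0.07235558127735127
  side [0.5432 0.0952 0.075 ] -19.47665182137916 0.0726423887559178
nogo foot [ 0.5361 -0.079   0.008 ] -18.291470484108206 [np.float64(0.07507566072964911), np.float64(0.13288202741111965), np.float64(0.07724047860102559), np.float64(0.12631028068922978)]
  top [ 0.5361 -0.0791  0.075 ] -17.658217603975498 0.0670659984434852
  side [ 0.5363 -0.0794  0.075 ] -17.751478434356113 0.06762109427668579
top spindle_mid 0.71 265 391 415 254 266 403.1698113207547 259.64150943396226
254 393 405; 258 391 415; 262 392 415; 266 406 411; 
top pass_tray_in 0.57 1789 153 200 241 288 176.0547792062605 264.68641699273337
176.03387451171875 264.4166259765625 (43.19464874267578, 43.472530364990234) 81.11934661865234 [0.4231 0.3368 0.024 ] [0.4224 0.3407 0.006 ]
top go_gauge_gap 0.66 1154 233 280 205 242 256.76689774696706 223.62478336221838
top nogo_gauge_gap 0.98 1157 291 338 207 243 314.3673292999136 224.98444252376837
side spindle_mid 0.72 515 364 379 149 195 371.18834951456313 171.6757281553398
149 371 377; 153 368 379; 157 368 378; 161 367 378; 165 367 377; 169 366 377; 173 366 376; 177 365 376; 181 365 375; 185 364 375; 189 364 374; 193 364 373; 
side pass_tray_in 0.7 3802 243 319 316 385 282.3316675433982 350.3761178327196
281.10101318359375 349.17120361328125 (67.37335968017578, 60.87653350830078) 14.470293045043945 [0.4226 0.3519 0.024 ] [0.4289 0.3388 0.006 ]
side go_gauge_gap 0.95 1611 251 308 229 283 279.72749844816883 257.53693358162633
side nogo_gauge_gap 0.76 1152 285 332 196 243 309.7170138888889 220.03125
```

View pics/z1.png

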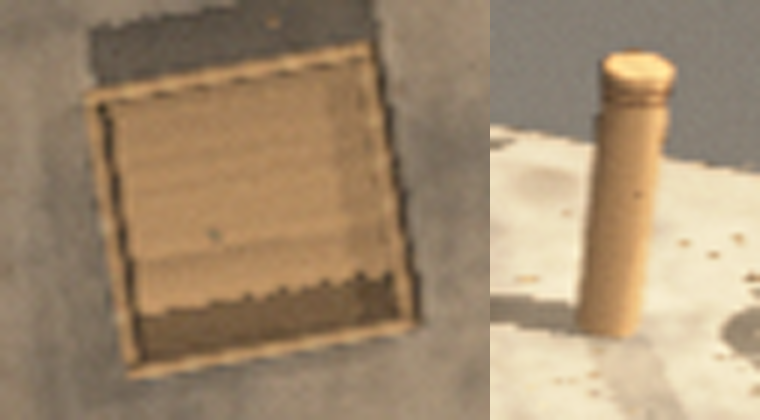

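The tray corners in the crop give a centre near pixel (175.4,264.4). The top of the spindle in the side view is at about (374.2,150.8). Now I'll work out the spindle position and the first move.

```bash
cat >> h.py <<'E'
def to(x,y,z,yaw=None):
    "offset (mm) in current tool axes to a target, turn about tool z (deg) so that tool y has the yaw"
    o=readout.get_obs();R=np.array(o["orientation"]);d=np.array([x,y,z])-o["position"]
    t=None
    if yaw is not None:
        a=np.degrees(np.arctan2(R[1,1],R[0,1]));t=-((yaw-a+180)%360-180)
    print("t",o["clock"],"pos",np.array(o["position"]),"F",np.array(o["ft_force"]),"tilt",R[:2,2],"op",o["opening"],"\n off",R.T@d*1000,"turnz",t)
E
python3 - <<'E'
from h import *
print("side top",atz("side",374.2,150.8,.15)); print("tray",atz("top",175.4,264.4,.024))
for w in(407,408,409): print(w,atz("top",w,260.2,.15))
for p in((.4293,-.322,.15),(.4293,-.322,0)): print(proj("side",p),proj("top",p))
to(.43,-.32,.244,-18.5)
E
```

```text
side top [ 0.4293 -0.3222  0.15  ]
tray [0.4232 0.3387 0.024 ]
407 [ 0.4297 -0.3216  0.15  ]
408 [ 0.4296 -0.3243  0.15  ]
409 [ 0.4296 -0.3271  0.15  ]
[374.1788 150.8238] [407.1572 260.3363]
[369.0925 194.2544] [394.5021 258.5451]
t 1.3 pos [ 0.2702 -0.5912  0.2453] F [-0.0475  0.1888 -0.3902] tilt [-0. -0.] op 0.08535306775079265 
 off [ 258.0543 -180.1916    1.3388] turnz -46.93537472787898
```

```bash
python3 -m creep '[{"offset":[36.6,-25.4,0],"angular":[0,0,0],"claw":85},{"offset":[36.6,-25.4,0],"angular":[0,0,0],"claw":85},{"offset":[36.6,-25.4,0],"angular":[0,0,0],"claw":85},{"offset":[36.6,-25.4,0],"angular":[0,0,0],"claw":85},{"offset":[36.6,-25.4,0],"angular":[0,0,0],"claw":85},{"offset":[36.6,-25.4,0],"angular":[0,0,0],"claw":85},{"offset":[36.6,-25.4,0],"angular":[0,0,0],"claw":85},{"offset":[0,0,0],"angular":[0,0,-8],"claw":85},{"offset":[0,0,0],"angular":[0,0,-8],"claw":85},{"offset":[0,0,0],"angular":[0,0,-8],"claw":85}]' 40; python3 -c "
from h import *
to(.4295,-.323,.11,-18.5)"
```

```text
clock: 2.3
position: [0.4297, -0.3223, 0.2455]
orientation: [[0.656, 0.754, 0.0], [0.754, -0.656, -0.0], [-0.0, 0.0, -1.0]]
ft_force: [-0.2, 0.9, -0.1]
opening: 0.0852
finger_force: 0.0
t 2.3 pos [ 0.4297 -0.3223  0.2455] F [-0.2444  0.9124 -0.1349] tilt [ 0.0002 -0.0003] op 0.0851857881283522 
 off [ -0.6093   0.2651 135.5166] turnz -22.526427374384923
```

```bash
python3 -m creep '[{"offset":[0,0,0],"angular":[0,0,-7.5],"claw":85},{"offset":[0,0,0],"angular":[0,0,-7.5],"claw":85},{"offset":[0,0,10],"angular":[0,0,-7.5],"claw":85},{"offset":[0,0,20],"angular":[0,0,0],"claw":85},{"offset":[0,0,20],"angular":[0,0,0],"claw":85},{"offset":[0,0,20],"angular":[0,0,0],"claw":85},{"offset":[0,0,20],"angular":[0,0,0],"claw":85},{"offset":[0,0,20],"angular":[0,0,0],"claw":85},{"offset":[0,0,15],"angular":[0,0,0],"claw":85},{"offset":[0,0,10.5],"angular":[0,0,0],"claw":85}]'
python3 -m creep '[{"offset":[0,0,0],"angular":[0,0,0],"claw":55},{"offset":[0,0,0],"angular":[0,0,0],"claw":45},{"offset":[0,0,0],"angular":[0,0,0],"claw":40},{"offset":[0,0,0],"angular":[0,0,0],"claw":37},{"offset":[0,0,0],"angular":[0,0,0],"claw":35},{"offset":[0,0,0],"angular":[0,0,0],"claw":33},{"offset":[0,0,0],"angular":[0,0,0],"claw":30},{"offset":[0,0,0],"angular":[0,0,0],"claw":25},{"offset":[0,0,0],"angular":[0,0,0],"claw":20},{"offset":[0,0,0],"angular":[0,0,0],"claw":20}]' 50
python3 - <<'E'
from h import *
to(.4295,-.323,.18,-18.5)
E
```

```text
clock: 3.3
position: [0.429, -0.3226, 0.1086]
orientation: [[0.324, 0.946, -0.001], [0.946, -0.324, 0.001], [0.0, -0.001, -1.0]]
ft_force: [0.0, -0.1, -0.3]
opening: 0.085
finger_force: 0.0
clock: 4.3
position: [0.4299, -0.3234, 0.1108]
orientation: [[0.324, 0.946, 0.001], [0.946, -0.324, -0.001], [-0.001, 0.002, -1.0]]
ft_force: [1.1, -0.1, 4.9]
opening: 0.0329
finger_force: 48.7
t 4.3 pos [ 0.4299 -0.3234  0.1108] F [ 1.1366 -0.1214  4.9183] tilt [ 0.0015 -0.0013] op 0.032892796394695625 
 off [  0.2328  -0.4096 -69.2134] turnz -0.4316729201966609
```

```bash
python3 -m creep '[{"offset":[0,0,-5],"angular":[0,0,0],"claw":20},{"offset":[0,0,-10],"angular":[0,0,0],"claw":20},{"offset":[0,0,-10],"angular":[0,0,0],"claw":20},{"offset":[0,0,-15],"angular":[0,0,0],"claw":20},{"offset":[0,0,-15],"angular":[0,0,0],"claw":20},{"offset":[0,0,-5],"angular":[0,0,0],"claw":20},{"offset":[0,0,0],"angular":[0,0,0],"claw":20},{"offset":[0,0,0],"angular":[0,0,0],"claw":20},{"offset":[0,0,0],"angular":[0,0,0],"claw":20},{"offset":[0,0,0],"angular":[0,0,0],"claw":20}]'
python3 - <<'E'
from h import *
to(.458,.1246,.16,-19)
shot("side","s1.png")
v,u=np.nonzero(models.cut_out("side","spindle_mid")[0]["pixels"]); print(v.max(),u[v>v.max()-3].mean(), proj("side",(.4299,-.3234,.06)))
E
```

```text
clock: 5.3
position: [0.4289, -0.3226, 0.1689]
orientation: [[0.324, 0.946, -0.001], [0.946, -0.324, 0.001], [0.001, -0.001, -1.0]]
ft_force: [0.2, 0.0, -1.3]
opening: 0.0328
finger_force: 49.2
t 5.3 pos [ 0.4289 -0.3226  0.1689] F [ 0.181   0.0016 -1.3342] tilt [-0.0012  0.0011] op 0.032806729823584034 
 off [ 432.4186 -117.5837    9.394 ] turnz 0.06706592226981911
179 371.2857142857143 [370.9799 177.2816]
```

```bash
python3 -m creep '[{"offset":[30,-8,0],"angular":[0,0,0],"claw":20},{"offset":[46.5,-12.7,1],"angular":[0,0,0],"claw":20},{"offset":[46.5,-12.7,1],"angular":[0,0,0],"claw":20},{"offset":[46.5,-12.7,1],"angular":[0,0,0],"claw":20},{"offset":[46.5,-12.7,1],"angular":[0,0,0],"claw":20},{"offset":[46.5,-12.7,1],"angular":[0,0,0],"claw":20},{"offset":[46.5,-12.7,1],"angular":[0,0,0],"claw":20},{"offset":[46.5,-12.7,1],"angular":[0,0,0],"claw":20},{"offset":[46.5,-12.7,1],"angular":[0,0,0],"claw":20},{"offset":[30,-8,0],"angular":[0,0,0],"claw":20}]'
python3 -m creep '[{"offset":[0,0,10],"angular":[0,0,0],"claw":20},{"offset":[0,0,10],"angular":[0,0,0],"claw":20},{"offset":[0,0,10],"angular":[0,0,0],"claw":20},{"offset":[0,0,5],"angular":[0,0,0],"claw":20},{"offset":[0,0,0],"angular":[0,0,0],"claw":20},{"offset":[0,0,0],"angular":[0,0,0],"claw":20},{"offset":[0,0,0],"angular":[0,0,0],"claw":20},{"offset":[0,0,0],"angular":[0,0,0],"claw":20},{"offset":[0,0,0],"angular":[0,0,0],"claw":20},{"offset":[0,0,0],"angular":[0,0,0],"claw":20}]'
python3 - <<'E'
from h import *
to(.458,.1246,.1225,-19)
im=np.vstack([shot("side","s2.png")[100:320,200:400],shot("top","t2.png")[180:260,180:380][:, :]]) 
cv2.imwrite("pics/c2.png",np.hstack([cv2.resize(cv2.imread("pics/side0.png")[0:1,0:1],(1,600)),cv2.resize(cv2.imread("pics/s2.png")[120:300,210:390],(600,600),interpolation=2)])[:, 1:])
E
```

```text
clock: 6.4
position: [0.4577, 0.1267, 0.1617]
orientation: [[0.322, 0.947, -0.0], [0.947, -0.322, 0.001], [0.001, -0.0, -1.0]]
ft_force: [0.3, -0.4, -1.3]
opening: 0.0329
finger_force: 49.2
clock: 7.4
position: [0.4584, 0.1239, 0.1271]
orientation: [[0.324, 0.946, 0.001], [0.946, -0.324, 0.0], [0.0, 0.001, -1.0]]
ft_force: [-0.1, -0.2, -0.5]
opening: 0.0333
finger_force: 49.2
t 7.4 pos [0.4584 0.1239 0.1271] F [-0.1276 -0.2323 -0.487 ] tilt [0.0006 0.0001] op 0.03327481246456909 
 off [ 0.5491 -0.6068  4.6087] turnz 0.0687587132661065
```

View pics/c2.png

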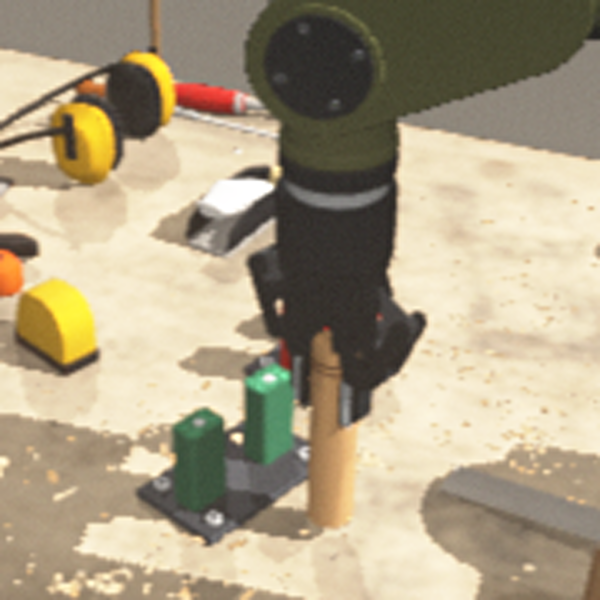

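The spindle is held upright just in front of the green gap; its bottom is at about (330,525) in the crop. I'll check its axis against the TCP.

Run:
```python
from h import *
for c in("side","top"):
    cams.camera(c); r=models.cut_out(c,"spindle_mid")
    if not r: print(c,None);continue
    v,u=np.nonzero(r[0]["pixels"])
    if c=="side":
        for row in range(v.min(),v.max()+1,3): print(row,u[v==row].min(),u[v==row].max(),u[v==row].mean())
        for z in(.017,.04,.06,.08): print(z,proj(c,(.4584,.1239,z)))
        import itertools
to(.543,.0953,.122,-19)
```

```text
219 306 306 306.0
222 303 308 305.5
225 303 309 306.0
228 303 310 306.5
231 303 310 306.5
234 304 310 307.0
237 304 309 306.5
240 304 309 306.5
243 303 309 306.0
246 303 310 306.5
249 303 313 308.0
252 303 315 309.0
255 303 315 309.0
258 303 315 309.0
261 303 314 308.5
264 302 314 308.0
267 302 315 308.5
270 302 315 308.5
273 302 315 308.5
276 304 313 308.5
0.017 [307.7365 274.5661]
0.04 [307.9639 267.1529]
0.06 [308.1662 260.5564]
0.08 [308.373  253.8153]
top None
t 7.7 pos [0.4582 0.1239 0.1268] F [-0.0644  0.1076 -0.7856] tilt [-0.  0.] op 0.03269044345717038 
 off [ 0.4559 89.4914  4.8036] turnz 0.07225840169414255
```

```bash
python3 -m creep '[{"offset":[0.4,0,4.5],"angular":[0,0,0],"claw":20},{"offset":[0,5,0],"angular":[0,0,0],"claw":20},{"offset":[0,8,0],"angular":[0,0,0],"claw":20},{"offset":[0,8,0],"angular":[0,0,0],"claw":20},{"offset":[0,8,0],"angular":[0,0,0],"claw":20},{"offset":[0,8,0],"angular":[0,0,0],"claw":20},{"offset":[0,8,0],"angular":[0,0,0],"claw":20},{"offset":[0,5,0],"angular":[0,0,0],"claw":20},{"offset":[0,0,0],"angular":[0,0,0],"claw":20},{"offset":[0,0,0],"angular":[0,0,0],"claw":20}]'
python3 - <<'E'
from h import *
to(.543,.0953,.1225,-19)
im=shot("top","t3.png"); 
cv2.imwrite("pics/c3.png",np.hstack([cv2.resize(cv2.imread("pics/t3.png")[190:250,225:285],(400,400),interpolation=2),cv2.resize((shot("side","s3.png")[225:295,245:315])[:,:,::-1],(400,400),interpolation=2)]))
E
```

```text
clock: 8.7
position: [0.5056, 0.108, 0.1222]
orientation: [[0.325, 0.946, -0.0], [0.946, -0.325, 0.0], [-0.0, -0.0, -1.0]]
ft_force: [0.2, -1.1, -1.6]
opening: 0.033
finger_force: 49.2
t 8.7 pos [0.5056 0.108  0.1222] F [ 0.1864 -1.1464 -1.6181] tilt [-0.0005  0.    ] op 0.03303657101895854 
 off [ 0.1513 39.5092 -0.3058] turnz 0.06012013661381843
```

View pics/c3.png

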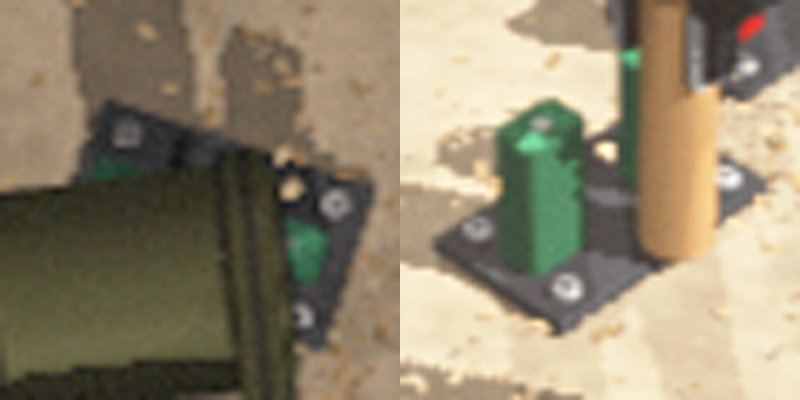

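The spindle stands over the front of the foot, with its bottom at about (678,255) in the right crop, close above the plate and facing the gap. I'll push it through, watching the force.

```bash
python3 -m creep '[{"offset":[0,3,0],"angular":[0,0,0],"claw":20},{"offset":[0,4,0],"angular":[0,0,0],"claw":20},{"offset":[0,4,0],"angular":[0,0,0],"claw":20},{"offset":[0,4,0],"angular":[0,0,0],"claw":20},{"offset":[0,4,0],"angular":[0,0,0],"claw":20},{"offset":[0,4,0],"angular":[0,0,0],"claw":20},{"offset":[0,4,0],"angular":[0,0,0],"claw":20},{"offset":[0,3,0],"angular":[0,0,0],"claw":20},{"offset":[0,0,0],"angular":[0,0,0],"claw":20},{"offset":[0,0,0],"angular":[0,0,0],"claw":20}]'
python3 - <<'E'
from h import *
to(.543,.0953,.1225,-19)
E
```

```text
clock: 9.8
position: [0.5339, 0.1, 0.1219]
orientation: [[0.325, 0.946, -0.001], [0.946, -0.325, 0.004], [0.004, -0.002, -1.0]]
ft_force: [0.1, 7.3, -2.8]
opening: 0.0331
finger_force: 49.2
t 9.8 pos [0.5339 0.1    0.1219] F [ 0.0986  7.2971 -2.8109] tilt [-0.0006  0.0043] op 0.03306221935508549 
 off [-1.5164 10.1207 -0.6434] turnz 0.02557456797330815
```

The force of +7 N in y means it is rubbing the right jaw, so I'll ease it left.

```bash
python3 -m creep '[{"offset":[1,0,0],"angular":[0,0,0],"claw":20},{"offset":[1,0,0],"angular":[0,0,0],"claw":20},{"offset":[0,0,0],"angular":[0,0,0],"claw":20},{"offset":[0,0,0],"angular":[0,0,0],"claw":20},{"offset":[0,0,0],"angular":[0,0,0],"claw":20},{"offset":[0,0,0],"angular":[0,0,0],"claw":20},{"offset":[0,0,0],"angular":[0,0,0],"claw":20},{"offset":[0,0,0],"angular":[0,0,0],"claw":20},{"offset":[0,0,0],"angular":[0,0,0],"claw":20},{"offset":[0,0,0],"angular":[0,0,0],"claw":20}]'
python3 - <<'E'
from h import *
to(.543,.0953,.1225,-19)
shot("side","s4.png")
E
```

```text
clock: 10.8
position: [0.5347, 0.1003, 0.1223]
orientation: [[0.324, 0.946, 0.0], [0.946, -0.324, 0.0], [0.0, 0.0, -1.0]]
ft_force: [0.3, 4.1, -3.3]
opening: 0.0331
finger_force: 49.3
t 10.8 pos [0.5347 0.1003 0.1223] F [ 0.2867  4.121  -3.2583] tilt [0.0001 0.0002] op 0.03314030332830744 
 off [-2.0128  9.4765 -0.2129] turnz 0.06742399279050915
```

```bash
python3 -m creep '[{"offset":[1,0,0],"angular":[0,0,0],"claw":20},{"offset":[0.8,0,0],"angular":[0,0,0],"claw":20},{"offset":[0,0,0],"angular":[0,0,0],"claw":20},{"offset":[0,0,0],"angular":[0,0,0],"claw":20},{"offset":[0,3,0],"angular":[0,0,0],"claw":20},{"offset":[0,3,0],"angular":[0,0,0],"claw":20},{"offset":[0,3,0],"angular":[0,0,0],"claw":20},{"offset":[0,0,0],"angular":[0,0,0],"claw":20},{"offset":[0,0,0],"angular":[0,0,0],"claw":20},{"offset":[0,0,0],"angular":[0,0,0],"claw":20}]'
python3 - <<'E'
from h import *
to(.543,.0953,.1225,-19)
E
```

```text
clock: 11.85
position: [0.5437, 0.0989, 0.1223]
orientation: [[0.324, 0.946, -0.0], [0.946, -0.324, -0.0], [-0.0, -0.0, -1.0]]
ft_force: [-0.0, 0.8, -1.7]
opening: 0.0327
finger_force: 49.5
t 11.85 pos [0.5437 0.0989 0.1223] F [-0.0323  0.7714 -1.7146] tilt [-0.0002 -0.0001] op 0.032738972194927655 
 off [-3.6684  0.5007 -0.2406] turnz 0.07077618023498644
```

```bash
python3 -m creep '[{"offset":[0,4,0],"angular":[0,0,0],"claw":20},{"offset":[0,5,0],"angular":[0,0,0],"claw":20},{"offset":[0,5,0],"angular":[0,0,0],"claw":20},{"offset":[0,6,0],"angular":[0,0,0],"claw":20},{"offset":[0,8,0],"angular":[0,0,0],"claw":20},{"offset":[0,8,0],"angular":[0,0,0],"claw":20},{"offset":[0,9,0],"angular":[0,0,0],"claw":20},{"offset":[0,9,0],"angular":[0,0,0],"claw":20},{"offset":[0,6,0],"angular":[0,0,0],"claw":20},{"offset":[0,0,0],"angular":[0,0,0],"claw":20}]'
python3 - <<'E'
from h import *
to(.543,.0953,.1225,-19)
shot("side","s5.png");shot("top","t5.png")
a=cv2.imread("pics/s5.png")[140:290,200:350];b=cv2.imread("pics/t5.png")[170:250,225:305]
cv2.imwrite("pics/c5.png",np.hstack([cv2.resize(a,(400,400),interpolation=2),cv2.resize(b,(400,400),interpolation=2)]))
E
```

```text
clock: 12.85
position: [0.6014, 0.0792, 0.1224]
orientation: [[0.325, 0.946, 0.0], [0.946, -0.325, 0.0], [0.0, 0.0, -1.0]]
ft_force: [-0.3, -0.6, -0.7]
opening: 0.0329
finger_force: 49.5
t 12.85 pos [0.6014 0.0792 0.1224] F [-0.2719 -0.5551 -0.6745] tilt [0.0003 0.    ] op 0.03290476997553633 
 off [ -3.6905 -60.4372  -0.1401] turnz 0.04105089358270675
```

View pics/c5.png

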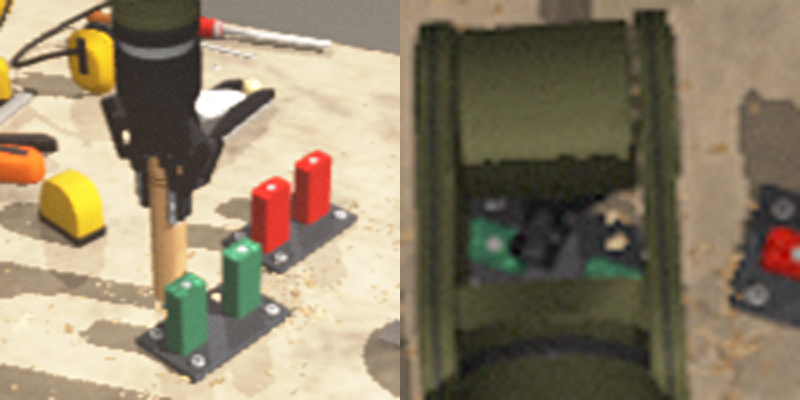

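The spindle is now wholly on the far side of the green gauge, upright and clear of it (at (168,280) in the left crop). Next I'll lift it and go back over to the red gauge's near side.

```bash
python3 -m creep '[{"offset":[0,0,-5],"angular":[0,0,0],"claw":20},{"offset":[0,0,-10],"angular":[0,0,0],"claw":20},{"offset":[0,0,-15],"angular":[0,0,0],"claw":20},{"offset":[0,0,-15],"angular":[0,0,0],"claw":20},{"offset":[0,0,-15],"angular":[0,0,0],"claw":20},{"offset":[0,0,-15],"angular":[0,0,0],"claw":20},{"offset":[0,0,-12],"angular":[0,0,0],"claw":20},{"offset":[0,0,-5],"angular":[0,0,-1.1],"claw":20},{"offset":[0,0,0],"angular":[0,0,0],"claw":20},{"offset":[0,0,0],"angular":[0,0,0],"claw":20}]'
python3 - <<'E'
from h import *
to(.461,-.0518,.2144,-17.9)
E
```

```text
clock: 13.95
position: [0.6002, 0.0795, 0.2136]
orientation: [[0.306, 0.952, -0.001], [0.952, -0.306, -0.0], [-0.0, -0.001, -1.0]]
ft_force: [-0.1, -0.0, -1.9]
opening: 0.0325
finger_force: 49.5
t 13.95 pos [0.6002 0.0795 0.2136] F [-0.1382 -0.0421 -1.8599] tilt [-0.0011 -0.    ] op 0.032470551108347255 
 off [-167.5843  -92.2894   -0.5869] turnz 0.07095846115038285
```

```bash
python3 -m creep '[{"offset":[-12,-6.5,0],"angular":[0,0,0],"claw":20},{"offset":[-20,-11,0],"angular":[0,0,0],"claw":20},{"offset":[-26,-14.3,0],"angular":[0,0,0],"claw":20},{"offset":[-26,-14.3,0],"angular":[0,0,0],"claw":20},{"offset":[-26,-14.3,0],"angular":[0,0,0],"claw":20},{"offset":[-26,-14.3,0],"angular":[0,0,0],"claw":20},{"offset":[-19.6,-11,0],"angular":[0,0,0],"claw":20},{"offset":[-12,-6.6,0],"angular":[0,0,0],"claw":20},{"offset":[0,0,0],"angular":[0,0,0],"claw":20},{"offset":[0,0,0],"angular":[0,0,0],"claw":20}]';
python3 -m creep '[{"offset":[0,0,10],"angular":[0,0,0],"claw":20},{"offset":[0,0,12],"angular":[0,0,0],"claw":20},{"offset":[0,0,12],"angular":[0,0,0],"claw":20},{"offset":[0,0,12],"angular":[0,0,0],"claw":20},{"offset":[0,0,12],"angular":[0,0,0],"claw":20},{"offset":[0,0,12],"angular":[0,0,0],"claw":20},{"offset":[0,0,12],"angular":[0,0,0],"claw":20},{"offset":[0,0,7],"angular":[0,0,0],"claw":20},{"offset":[0,0,3],"angular":[0,0,0],"claw":20},{"offset":[0,0,0],"angular":[0,0,0],"claw":20}]'
python3 - <<'E'
from h import *
to(.5372,-.0764,.1225,-17.9)
shot("side","s6.png")
E
```

```text
clock: 14.95
position: [0.4613, -0.0518, 0.2142]
orientation: [[0.307, 0.952, 0.0], [0.952, -0.307, 0.0], [0.0, 0.0, -1.0]]
ft_force: [0.4, -0.2, -1.0]
opening: 0.0328
finger_force: 49.5
clock: 15.95
position: [0.4612, -0.0518, 0.1219]
orientation: [[0.306, 0.952, -0.001], [0.952, -0.306, 0.0], [-0.0, -0.001, -1.0]]
ft_force: [-0.2, -0.3, -1.0]
opening: 0.0331
finger_force: 49.5
t 15.95 pos [ 0.4612 -0.0518  0.1219] F [-0.2437 -0.2532 -1.0181] tilt [-0.0006  0.0001] op 0.033141033275213345 
 off [-0.129  79.8822 -0.6184] turnz 0.06298472404569111
```

```bash
python3 -m creep '[{"offset":[0,4,0],"angular":[0,0,0],"claw":20},{"offset":[0,8,0],"angular":[0,0,0],"claw":20},{"offset":[0,8,0],"angular":[0,0,0],"claw":20},{"offset":[0,8,0],"angular":[0,0,0],"claw":20},{"offset":[0,8,0],"angular":[0,0,0],"claw":20},{"offset":[0,8,0],"angular":[0,0,0],"claw":20},{"offset":[0,6,0],"angular":[0,0,0],"claw":20},{"offset":[0,4,0],"angular":[0,0,0],"claw":20},{"offset":[0,0,0],"angular":[0,0,0],"claw":20},{"offset":[0,0,0],"angular":[0,0,0],"claw":20}]'
python3 - <<'E'
from h import *
to(.5372,-.0764,.1225,-17.9)
a=shot("side","s7.png")[170:250,270:350,::-1]
cv2.imwrite("pics/c7.png",cv2.resize(a,(560,560),interpolation=2))
E
```

```text
clock: 17.0
position: [0.5126, -0.0683, 0.1222]
orientation: [[0.306, 0.952, -0.0], [0.952, -0.306, 0.0], [-0.0, -0.0, -1.0]]
ft_force: [0.7, -0.0, -1.6]
opening: 0.0327
finger_force: 49.5
t 17.0 pos [ 0.5126 -0.0683  0.1222] F [ 0.6508 -0.0163 -1.5538] tilt [-0.0005  0.0001] op 0.03273682404175427 
 off [-0.1879 25.9206 -0.3383] turnz 0.06849494671945422
```

View pics/c7.png

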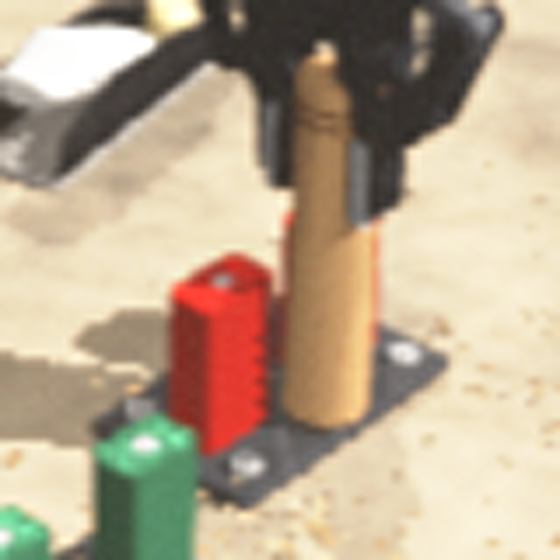

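The spindle (bottom at about (328,420) in the crop) is close in front of the red gap and centred, with no contact yet. I'll creep forward from here.

```bash
python3 -m creep '[{"offset":[0,1,0],"angular":[0,0,0],"claw":20},{"offset":[0,1,0],"angular":[0,0,0],"claw":20},{"offset":[0,1,0],"angular":[0,0,0],"claw":20},{"offset":[0,1,0],"angular":[0,0,0],"claw":20},{"offset":[0,1,0],"angular":[0,0,0],"claw":20},{"offset":[0,1,0],"angular":[0,0,0],"claw":20},{"offset":[0,0.5,0],"angular":[0,0,0],"claw":20},{"offset":[0,0.5,0],"angular":[0,0,0],"claw":20},{"offset":[0,0,0],"angular":[0,0,0],"claw":20},{"offset":[0,0,0],"angular":[0,0,0],"claw":20}]'
python3 - <<'E'
from h import *
to(.5372,-.0764,.1225,-17.9)
E
```

```text
clock: 18.05
position: [0.5193, -0.0703, 0.1222]
orientation: [[0.306, 0.952, -0.0], [0.952, -0.306, 0.0], [0.0, -0.0, -1.0]]
ft_force: [-0.6, -0.3, -1.4]
opening: 0.033
finger_force: 49.5
t 18.05 pos [ 0.5193 -0.0703  0.1222] F [-0.5739 -0.3395 -1.3763] tilt [-0.0003  0.0003] op 0.03298173481105047 
 off [-0.2884 18.9195 -0.3031] turnz 0.0688798493260947
```

```bash
python3 -m creep '[{"offset":[0,0.5,0],"angular":[0,0,0],"claw":20},{"offset":[0,0.5,0],"angular":[0,0,0],"claw":20},{"offset":[0,0.5,0],"angular":[0,0,0],"claw":20},{"offset":[0,0.5,0],"angular":[0,0,0],"claw":20},{"offset":[0,0,0],"angular":[0,0,0],"claw":20},{"offset":[0,0,0],"angular":[0,0,0],"claw":20},{"offset":[0,0,0],"angular":[0,0,0],"claw":20},{"offset":[0,0,0],"angular":[0,0,0],"claw":20},{"offset":[0,0,0],"angular":[0,0,0],"claw":20},{"offset":[0,0,0],"angular":[0,0,0],"claw":20}]'
```

```text
clock: 19.05
position: [0.5205, -0.0706, 0.122]
orientation: [[0.306, 0.952, -0.003], [0.952, -0.306, 0.001], [0.0, -0.003, -1.0]]
ft_force: [-3.6, 3.1, 1.2]
opening: 0.0327
finger_force: 49.6
```

```bash
python3 -m creep '[{"offset":[0.5,0.5,0],"angular":[0,0,0],"claw":20},{"offset":[0.5,0.5,0],"angular":[0,0,0],"claw":20},{"offset":[0,0,0],"angular":[0,0,0],"claw":20},{"offset":[0,0,0],"angular":[0,0,0],"claw":20},{"offset":[0,0,0],"angular":[0,0,0],"claw":20},{"offset":[0,0,0],"angular":[0,0,0],"claw":20},{"offset":[0,0,0],"angular":[0,0,0],"claw":20},{"offset":[0,0,0],"angular":[0,0,0],"claw":20},{"offset":[0,0,0],"angular":[0,0,0],"claw":20},{"offset":[0,0,0],"angular":[0,0,0],"claw":20}]'
```

```text
clock: 20.05
position: [0.5209, -0.0703, 0.1219]
orientation: [[0.306, 0.952, -0.005], [0.952, -0.306, 0.0], [-0.001, -0.005, -1.0]]
ft_force: [-6.1, 0.7, 3.1]
opening: 0.0328
finger_force: 49.7
```

It is stopped with about 6 N of axial force. I'll hold it there for one more second.

```bash
python3 -m creep '[{"offset":[0,0,0],"angular":[0,0,0],"claw":20},{"offset":[0,0,0],"angular":[0,0,0],"claw":20},{"offset":[0,0,0],"angular":[0,0,0],"claw":20},{"offset":[0,0,0],"angular":[0,0,0],"claw":20},{"offset":[0,0,0],"angular":[0,0,0],"claw":20},{"offset":[0,0,0],"angular":[0,0,0],"claw":20},{"offset":[0,0,0],"angular":[0,0,0],"claw":20},{"offset":[0,0,0],"angular":[0,0,0],"claw":20},{"offset":[0,0,0],"angular":[0,0,0],"claw":20},{"offset":[0,0,0],"angular":[0,0,0],"claw":20}]'
python3 -m creep '[{"offset":[0,-3,0],"angular":[0,0,0],"claw":20},{"offset":[0,-8,0],"angular":[0,0,0],"claw":20},{"offset":[0,-12,0],"angular":[0,0,0],"claw":20},{"offset":[0,-15,0],"angular":[0,0,0],"claw":20},{"offset":[0,-15,0],"angular":[0,0,0],"claw":20},{"offset":[0,-10,-10],"angular":[0,0,0],"claw":20},{"offset":[0,-5,-15],"angular":[0,0,0],"claw":20},{"offset":[0,0,-15],"angular":[0,0,0],"claw":20},{"offset":[0,0,-10],"angular":[0,0,0],"claw":20},{"offset":[0,0,0],"angular":[0,0,0],"claw":20}]'
python3 - <<'E'
from h import *
to(.4235,.339,.172,-17.9)
shot("side","s8.png")
v,u=np.nonzero(models.cut_out("side","spindle_mid")[0]["pixels"])
for r in range(v.min(),v.max(),5): print(r,u[v==r].min(),u[v==r].max(),end='; ')
p=np.array(readout.get_obs()["position"]); print([proj("side",p+[0,0,d]) for d in(-.11,-.05)])
E
```

```text
clock: 21.05
position: [0.521, -0.0703, 0.1219]
orientation: [[0.306, 0.952, -0.005], [0.952, -0.306, 0.001], [-0.001, -0.005, -1.0]]
ft_force: [-5.7, 2.3, 2.7]
opening: 0.033
finger_force: 49.7
clock: 22.05
position: [0.4593, -0.05, 0.1748]
orientation: [[0.306, 0.952, 0.005], [0.952, -0.306, -0.001], [0.0, 0.005, -1.0]]
ft_force: [-0.2, -0.5, -0.8]
opening: 0.0327
finger_force: 49.8
t 22.05 pos [ 0.4593 -0.05    0.1748] F [-0.2415 -0.529  -0.8354] tilt [ 0.0047 -0.0012] op 0.03267071644722042 
 off [ 359.3434 -153.1841    2.1616] turnz 0.06849478343571036
167 332 336; 172 330 337; 177 330 338; 182 329 337; 187 329 337; 192 329 338; 197 328 340; 202 328 339; 207 328 339; 212 327 338; 217 327 338; [array([332.9969, 220.7776]), array([334.2932, 201.3528])]
```

```bash
python3 -m creep '[{"offset":[20,-8.5,0],"angular":[0,0,0],"claw":20},{"offset":[40,-17,0],"angular":[0,0,0],"claw":20},{"offset":[44,-18.8,0],"angular":[0,0,0],"claw":20},{"offset":[44,-18.8,0],"angular":[0,0,0],"claw":20},{"offset":[44,-18.8,0],"angular":[0,0,0],"claw":20},{"offset":[44,-18.8,0],"angular":[0,0,0],"claw":20},{"offset":[44,-18.8,0],"angular":[0,0,0],"claw":20},{"offset":[40,-17,0],"angular":[0,0,0],"claw":20},{"offset":[26,-11,0],"angular":[0,0,0],"claw":20},{"offset":[13,-5.5,0],"angular":[0,0,0],"claw":20}]'
python3 -m creep '[{"offset":[0,0,10],"angular":[0,0,0],"claw":20},{"offset":[0,0,10],"angular":[0,0,0],"claw":20},{"offset":[0,0,10],"angular":[0,0,0],"claw":20},{"offset":[0,0,8],"angular":[0,0,0],"claw":20},{"offset":[0,0,6],"angular":[0,0,0],"claw":20},{"offset":[0,0,4],"angular":[0,0,0],"claw":20},{"offset":[0,0,2],"angular":[0,0,0],"claw":20},{"offset":[0,0,0],"angular":[0,0,0],"claw":20},{"offset":[0,0,0],"angular":[0,0,0],"claw":20},{"offset":[0,0,0],"angular":[0,0,0],"claw":20}]'
python3 - <<'E'
from h import *
to(.4235,.339,.117,-17.9)
a=shot("side","s9.png")[230:390,210:370,::-1]
cv2.imwrite("pics/c9.png",cv2.resize(a,(560,560),interpolation=2))
E
```

```text
clock: 23.15
position: [0.4212, 0.3409, 0.171]
orientation: [[0.304, 0.953, -0.002], [0.953, -0.304, -0.001], [-0.001, -0.001, -1.0]]
ft_force: [0.2, -0.2, -1.0]
opening: 0.0334
finger_force: 49.9
clock: 24.15
position: [0.4224, 0.3392, 0.1229]
orientation: [[0.306, 0.952, 0.001], [0.952, -0.306, 0.001], [0.001, 0.001, -1.0]]
ft_force: [-0.3, 0.2, -0.8]
opening: 0.0328
finger_force: 49.9
t 24.15 pos [0.4224 0.3392 0.1229] F [-0.3008  0.2073 -0.7738] tilt [0.0008 0.0005] op 0.03277589130232658 
 off [0.1206 1.1384 5.8588] turnz 0.07703096672855736
```

View pics/c9.png

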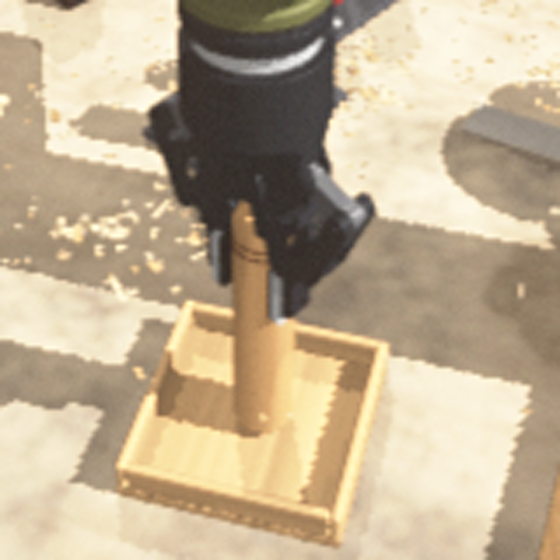

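The spindle is upright above the middle of the tray floor, with its bottom at about (257,430) in the crop. I'll lower it until it touches.

```bash
python3 -m creep '[{"offset":[0,0,2],"angular":[0,0,0],"claw":20},{"offset":[0,0,1],"angular":[0,0,0],"claw":20},{"offset":[0,0,1],"angular":[0,0,0],"claw":20},{"offset":[0,0,0.5],"angular":[0,0,0],"claw":20},{"offset":[0,0,0.5],"angular":[0,0,0],"claw":20},{"offset":[0,0,0.5],"angular":[0,0,0],"claw":20},{"offset":[0,0,0.5],"angular":[0,0,0],"claw":20},{"offset":[0,0,0],"angular":[0,0,0],"claw":20},{"offset":[0,0,0],"angular":[0,0,0],"claw":20},{"offset":[0,0,0],"angular":[0,0,0],"claw":20}]'
```

```text
clock: 25.2
position: [0.4222, 0.3391, 0.1168]
orientation: [[0.306, 0.952, 0.0], [0.952, -0.306, 0.0], [0.0, 0.0, -1.0]]
ft_force: [-1.7, -0.4, 3.5]
opening: 0.0331
finger_force: 50.2
```

It has touched down with 3.5 N. I'll open the fingers gradually, then retreat straight up.

```bash
python3 -m creep '[{"offset":[0,0,0],"angular":[0,0,0],"claw":34},{"offset":[0,0,0],"angular":[0,0,0],"claw":36},{"offset":[0,0,0],"angular":[0,0,0],"claw":40},{"offset":[0,0,0],"angular":[0,0,0],"claw":45},{"offset":[0,0,0],"angular":[0,0,0],"claw":52},{"offset":[0,0,0],"angular":[0,0,0],"claw":60},{"offset":[0,0,0],"angular":[0,0,0],"claw":70},{"offset":[0,0,0],"angular":[0,0,0],"claw":80},{"offset":[0,0,0],"angular":[0,0,0],"claw":85},{"offset":[0,0,0],"angular":[0,0,0],"claw":85}]'
python3 -m creep '[{"offset":[0,0,0],"angular":[0,0,0],"claw":85},{"offset":[0,0,-5],"angular":[0,0,0],"claw":85},{"offset":[0,0,-10],"angular":[0,0,0],"claw":85},{"offset":[0,0,-15],"angular":[0,0,0],"claw":85},{"offset":[0,0,-20],"angular":[0,0,0],"claw":85},{"offset":[0,0,-20],"angular":[0,0,0],"claw":85},{"offset":[0,0,-20],"angular":[0,0,0],"claw":85},{"offset":[0,0,-20],"angular":[0,0,0],"claw":85},{"offset":[0,0,-10],"angular":[0,0,0],"claw":85},{"offset":[0,0,0],"angular":[0,0,0],"claw":85}]'
python3 - <<'E'
from h import *
a=shot("side","s10.png");cv2.imwrite("pics/c10.png",a[...,::-1])
E
```

```text
clock: 26.2
position: [0.4221, 0.339, 0.1163]
orientation: [[0.306, 0.952, 0.0], [0.952, -0.306, 0.0], [0.0, 0.0, -1.0]]
ft_force: [0.1, 0.1, -0.1]
opening: 0.0849
finger_force: 0.0
clock: 27.2
position: [0.4231, 0.3397, 0.2394]
orientation: [[0.306, 0.952, 0.004], [0.952, -0.306, 0.003], [0.004, 0.003, -1.0]]
ft_force: [-0.0, -0.2, -0.7]
opening: 0.085
finger_force: 0.0
```

View pics/c10.png

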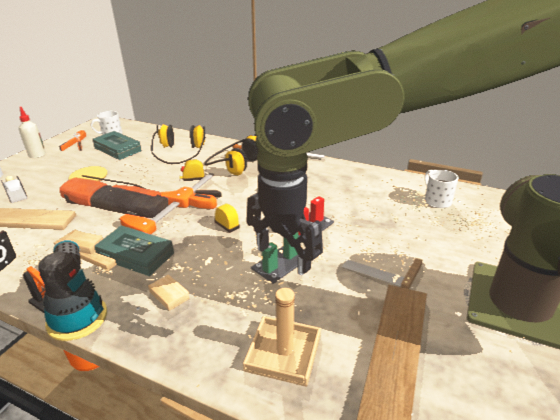

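The spindle stands upright in the tray (at (285,320)) and the gripper is clear of it. The tape and offcut are where they started. The gripper blocks the view of the plane, but nothing came near it.

```bash
python3 -c "
from station import manip
print(manip.job_done())"
```

```text
the job is handed in; nothing more can be done
None
```

The spindle went right through the green go gauge after a light rub on one jaw (about 7 N). The red no-go gauge stopped it under a light lean of about 6 N, held for about two seconds. It now stands upright in the tray, released, and the job was handed in at about 27 s.

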